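Clamp the small core in the V-block fixture

TASK

Clamp the small rod-shaped core in its V-block fixture: with the outside of a finger, push the steel swing strap round until it stops over the core, and only then push the cam lever on the strap fully down so that its foot presses on the core. Leave the core lying in the V blocks, do not lift or carry anything, and do not disturb the two cores and the tin that stand nearby.

Things in the scene. Friction and masses are not known exactly. Their poses are not given: they have to be found in the camera images.
- fixture: Fixed fixture: grey base plate 130 x 210 x 12 mm. Origin on the table below the middle of the V blocks, z up, its x within 0.4 rad of world x. In its frame (mm): two dark V blocks (top z 54) at x -23 and +23 carry the core along x; base plate y -88 to +122; strap's pivot post (radius 13) at (0, 85); stop pillar (radius 7, 85 tall) at (-21.5, -50).
- clamp_strap (a joint): Angle (rad) of the flat steel swing strap about a vertical axis. 0 = at its stop, over the core, pointing along the fixture's -y; at angle a it points along (sin a, -cos a) in the fixture's frame (counter-clockwise from above is open), at most 1.6. Starts at 0.9 to 1.45; to be swung to 0. Friction 0.2 N m (about 1.5 N at the pin): it stays where it is left.
- strap_pivot (a point): Point on the strap's vertical pivot axis, at the strap's top face, 88 mm above the table. The strap is 28 mm wide, 10 mm thick (underside 78 mm above the table) and ends 145 mm from this axis. A bolt head rises 6 mm above this point.
- strap_pin (a point): Centre of the top of the upright steel pin (14 mm diameter) that stands on the strap near its free end, 135 mm from the pivot axis; pin top 134 mm above the table, the pin rises 46 mm from the strap. A good place to push the strap sideways.
- cam_lever (a joint): Angle (rad) of the cam lever on the strap. 0 = open, rising 60 degrees above level and leaning towards the pivot; grows as it is pushed down towards the pivot; 1.05 = fully down, level (its stop), above the strap. Starts at 0 to 0.15. Takes 0.2 to 0.3 N m (some 3 N near the tip) and stays where it is left. Its hinge is level, across the strap.
- lever_hinge (a point): Hinge axis of the cam lever, on the strap's centre line, 85 mm from the pivot axis, 99 mm above the table.
- lever_tip (a point): Point on the lever's centre line near its free end, 100 mm from the hinge. The flat black grip is 24 mm wide, 10 mm thick and spans 55 to 105 mm from the hinge; the steel arm before it is 12 mm wide, 7 mm thick. With the lever down the grip is level, its upper face about 104 mm above the table, its end just past the pivot axis.
- press_foot: Rubber-faced round pressing foot (16 mm diameter) under the strap, 85 mm from the pivot axis; origin at the centre of its lower face. The cam pushes it down about 5 mm; with the lever open it passes 3 to 4 mm above the core.
- small_core: Loose small sand core, plain rod 75 mm long, 16 mm diameter, lying in the V blocks along its own x axis (the fixture's x); origin at the middle of its underside, 42 mm above the table.
- neck_core: Loose bystander: bottle-shaped sand core, 42 mm diameter, 70 mm tall, standing; origin under its centre.
- stepped_core: Loose bystander: stepped sand core, 44 mm diameter, 55 mm tall, standing; origin under its centre.
- coil_hose: Fixed obstacle: coiled red air hose, coil about 60 mm thick, lying left of the fixture. The coil runs from about 0.38 m ahead of the base and 0.05 m to its left up onto the white basin (240 mm wide, 0.45 m ahead, 0.22 m left); from there the thin hose climbs away ahead and to the left, to well above the arm. Pass it on the robot's side with the arm drawn in and the gripper high.
- tin: Loose bystander: open tin with bolts, 68 mm diameter, 47 mm tall; origin under its centre.
Things that resemble listed ones, but are neither listed nor needed, are in the scene too. Of the things that look like the small_core, the smallest one is meant.

How it is judged:
By the outcome, as a careful person would: the job done as asked, in the order asked, and still so for the second after the job is handed in, with the robot touching nothing.
It also fails if it takes over 61 s, if anything falls off the work surface, if the arm or the gripper's body presses on something with over 40 N, if the wrist force passes 120 N, or if a joint passes its speed limit or range.

ROBOT

A 6-joint arm with a two-finger parallel gripper is mounted at the origin on the work surface; the furniture and walls round the work are solid. World frame = base frame: x ahead of the robot, y to its left, z up, the work surface at z = 0. Lengths are in m, angles in degrees, forces in N, time in s.
With the tool pointing down it reaches from about 0.35 to 0.875 m from the base axis. Payload 4.2 kg.
Tool frame: the origin (TCP) lies at the very end of the fingers, on their centre line; the grasp point (between the pads) lies 19 mm behind it; z points along the fingers, y is the line along which they close (so a half turn about z gives the same grasp; the last joint's range is limited). The gripper opens to 87 mm and grips with 3 to 60 N. Pads are 19 mm wide; open, the fingers measure 117 mm over their backs; the gripper's body (75 mm by 190 mm) begins 51 mm behind the grasp point.
Start: joints at [80.993, 22.042, 0.453, 0, -68.411, -14.817], TCP at [0.252, 0.572, 0.223] pointing down, gripper open.
Joint ranges: [-179.83, 179.83], [-69.29, 118.12], [-61.27, 80.66], [-181.25, 117.63], [-171.15, -9.14], [-177.46, 177.46]. Speed limits (degrees/s): [159.86, 159.86, 180, 180, 180, 180].

INTERFACE

Orientations are given as a 3x3 rotation matrix whose columns are the frame's x, y, z axes.
In Python, from station import sense, cams, r gives the robot as it stands. The module is installed in compiled form; this text tells all that it offers.
- The arm moves only by the tool step_arm, never from a script. Its argument "targets" is text: rows parted by semicolons, each of 4 numbers parted by spaces: the shift along the tool's x, y, z in cm, then the turn about the tool's z in degrees. In form: x y z turn; .... A call has 1 to 12 rows; each row shifts and turns the commanded pose from where the row before left it, along the tool's axes as they then stand; what a row does not reach is not made up. A row lasts 1/12 s, in which the tool goes at most 41.7 mm and 7.16 degrees, less where a joint would pass 70% of its speed; a pose out of reach is approached as far as the arm can. A call with a gripper value outside its range is refused whole. "claw" is the finger opening in cm, from 0 to 8.7, set as the call begins (left out, the last holds). The fingers move at their own pace and stop on an object; the grip force is fixed at half the most. Time passes only in rows, so rows that do not move let the fingers close. It gives the time, the measured TCP pose, the force, the opening and the grip force at its end, in the units of the state.
- sense(): the state, without advancing time (a new reading comes with each control period).
- cams.capture(name): name is "scene" or "top" or "wrist"; returns a dict with "frame" (384x512x3 uint8, blue, green, red), "vertical_fov" (degrees; the focal length in pixels is half the picture's height over the tangent of half this angle, whatever the lens; pixels are square), "cx", "cy" (the principal point, pixels), "dist_coeffs" ([k1, k2, p1, p2, k3] as OpenCV has them; the pictures are not rectified), "eye" and "rotation" of the camera in the world; the wrist camera has in their place "tool_from_camera" (4x4, takes a point from camera to tool coordinates, whose origin is the TCP and whose axes are the flange's). Camera axes: x right, y down, z forward; pixel columns grow to the right and rows downward; lengths in m; the calibration is good to about 2 mm. A picture is of the moment at which its call begins: read the wrist's pose just before it. There is no depth.
- r.finish_job(): hands the job in; it is judged then, once.
The state is a dict: "time_s": time; "joints": joint angles; "joint_velocities": joint speeds; "effort": joint torques, N m; "tcp_pos": TCP position; "ee_rot": TCP orientation; "wrist_force": force on the tool from outside, world axes, zero at the start; "moment": the same for the moment, N m; "gripper_width": opening from 0.0 (shut) to 1.0 (fully open); "gripper_force": force on a finger pad.
Only numpy, scipy, OpenCV 4.12 (cv2) and the standard library are available. Lean on these libraries where they do the work, as an engineer would, in place of code of your own. Each camera call takes 0.05 s, during which the arm holds its last target. There are 200 camera calls.

## Working session

There is one attempt and no reset: what is moved stays moved. The work goes in short steps, Python scripts to look and compute and a tool call to move; the robot and the scene stay as the last step left them, time stands still between calls to the robot, and variables do not carry over. Pictures are saved under pics/ and viewed, at most 10 in all, crops included, and the job is handed in when it is done.

Besides the shell and the picture viewer there is one more tool, called after "Emit:" by a JSON object that holds its "api" and its "payload". step_arm: Moves the arm, as the interface text tells. Its arguments: {"type":"object","properties":{"targets":{"type":"string"},"claw":{"type":"number"}},"required":["targets"]}

```bash
mkdir -p pics
cat > h.py <<'E'
import numpy as np, cv2, pickle
from station import sense, cams, r
def cap(name, fn):
    s=sense(); c=cams.capture(name); cv2.imwrite('pics/'+fn+'.png',c['frame'])
    if 'eye' not in c:
        T=np.array(c['tool_from_camera']); R=np.array(s['ee_rot']); 
        c['eye']=R@T[:3,3]+np.array(s['tcp_pos']); c['rotation']=R@T[:3,:3]
    pickle.dump(c,open('pics/'+fn+'.pkl','wb')); return c
def load(fn): return pickle.load(open('pics/'+fn+'.pkl','rb'))
def K(c):
    h=c['frame'].shape[0]; f=h/2/np.tan(np.radians(c['vertical_fov'])/2)
    return np.array([[f,0,c['cx']],[0,f,c['cy']],[0,0,1.]])
def ray(c,uv):
    p=cv2.undistortPoints(np.array([[uv]],float),K(c),np.array(c['dist_coeffs'],float))[0,0]
    d=np.array(c['rotation'])@np.array([p[0],p[1],1]); return np.array(c['eye']),d/np.linalg.norm(d)
def onz(c,uv,z):
    e,d=ray(c,uv); return e+d*(z-e[2])/d[2]
def tri(obs):
    A=np.zeros((3,3));b=np.zeros(3)
    for c,uv in obs:
        e,d=ray(c,uv);P=np.eye(3)-np.outer(d,d);A+=P;b+=P@e
    x=np.linalg.solve(A,b); return x,[np.linalg.norm((np.eye(3)-np.outer(ray(c,u)[1],ray(c,u)[1]))@(x-ray(c,u)[0])) for c,u in obs]
def proj(c,p):
    R=np.array(c['rotation']).T; t=-R@np.array(c['eye'])
    return cv2.projectPoints(np.array(p,float).reshape(-1,1,3),cv2.Rodrigues(R)[0],t,K(c),np.array(c['dist_coeffs'],float))[0].reshape(-1,2)
E
python3 - <<'E'
from h import *
s=sense(); print(s)
a=cap('scene','s0');b=cap('top','t0')
for c in(a,b):print(c['eye'],c['rotation'],c['vertical_fov'])
E
```

```text
{'time_s': 0.0, 'joints': array([ 8.09910719e+01,  2.20898565e+01,  3.79295727e-01, -3.02920988e-02,
       -6.84111370e+01, -1.48161333e+01]), 'joint_velocities': array([ 0.11843428, -0.06312554, -0.02785446, -0.00391926, -0.12225799,
       -0.02299818]), 'effort': array([ 8.20652986e-04, -3.90671396e+01,  1.87408501e+01,  4.21990290e+00,
        1.09557054e-02, -1.94300701e-04]), 'tcp_pos': array([0.25220188, 0.57118794, 0.22146246]), 'ee_rot': array([[ 9.14704288e-01, -4.04122996e-01, -8.18133302e-04],
       [-4.04123819e-01, -9.14702058e-01, -2.02079543e-03],
       [ 6.83016897e-05,  2.17905740e-03, -9.99997624e-01]]), 'wrist_force': array([ 0.45779865,  0.19402706, -0.65755765]), 'moment': array([ 0.05909984, -0.00170546,  0.05846095]), 'gripper_force': 0.0, 'gripper_width': 1.001219252734753}
[-0.57190816 -0.3603061   0.85053815] [[ 0.25450546 -0.52103608  0.81470754]
 [-0.96701084 -0.12769044  0.22042046]
 [-0.01081665 -0.84392923 -0.53634546]] 44.338143380921544
[ 0.30391957 -0.10722519  1.02183803] [[ 0.00998444 -0.98404564  0.17763583]
 [-0.99960615 -0.00516293  0.02758426]
 [-0.02622705 -0.17784128 -0.98370962]] 49.25863391367704
```

View pics/s0.png

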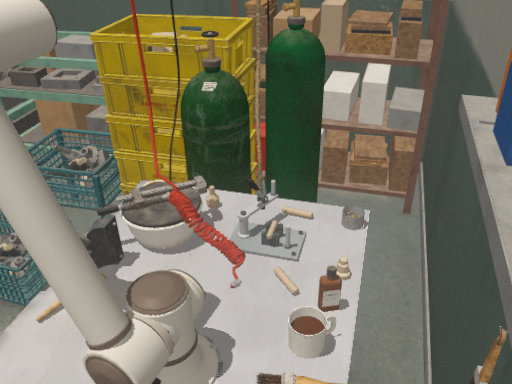

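View pics/t0.png

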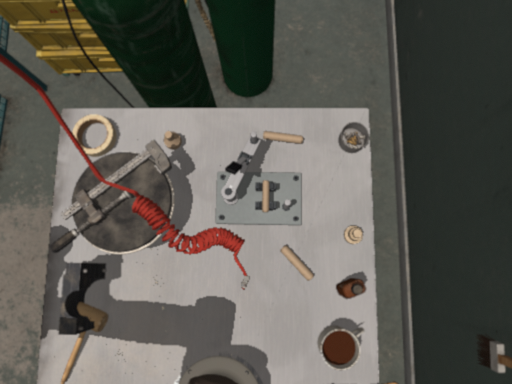

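Run:
```python
from h import *
a=cv2.imread('pics/s0.png')[165:265,190:330];b=cv2.imread('pics/t0.png')[115:235,205:315]
A=cv2.resize(a,(560,400),interpolation=3)[:, :390*560//560];B=cv2.resize(b,None,fx=5,fy=5,interpolation=3)
A=cv2.resize(a,(392,280),interpolation=3); B=cv2.resize(b,(400,436),interpolation=3)
A=cv2.resize(a,(420,300),interpolation=3) # x3
B=cv2.resize(b,(374,408),interpolation=3) # x3.4
im=np.zeros((410,800,3),np.uint8);im[:300,:420]=A;im[:408,425:799]=B
cv2.imwrite('pics/crop0.png',im)
```

```text
(no output)
```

View pics/crop0.png

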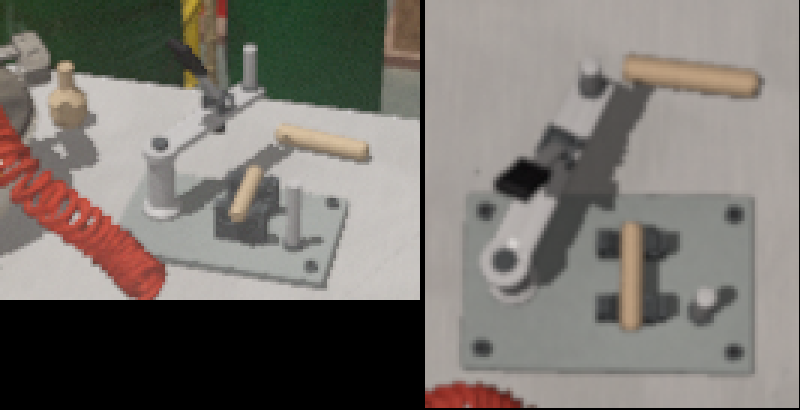

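Run:
```python
from h import *
np.set_printoptions(precision=4,suppress=True)
a=load('s0');b=load('t0')
for n,u,v,z in [('bolt',(242.7,213.3),(228.5,191.5),.094),('pin',(273.3,180),(253.5,134.1),.134),('stop',(287.7,226.7),(287.4,202.4),.085)]:
    print(n,tri([(a,u),(b,v)]),onz(a,u,z),onz(b,v,z))
for n,v in [('TL',(487,211)),('TR',(734,214)),('BL',(483,348)),('BR',(734,352))]:
    print(n,onz(b,(205+(v[0]-425)/3.4,115+v[1]/3.4),.012))
e=[onz(b,(205+(x-425)/3.4,115+y/3.4),.054)[:2] for x,y in [(630,225),(630,328)]];print(e)
print('hose end',onz(b,(240,240),.05),'coil',onz(b,(180,240),.06),onz(b,(215,228),.06))
print('cyl', onz(b,(150,170),.1))
```

```text
bolt (array([ 0.4714, -0.023 ,  0.0916]), [np.float64(0.001684486679249705), np.float64(0.001684486679249727)]) [ 0.4676 -0.0225  0.094 ] [ 0.4714 -0.0249  0.094 ]
pin (array([ 0.5915, -0.0812,  0.1398]), [np.float64(8.627099695531062e-05), np.float64(8.627099695522089e-05)]) [ 0.601  -0.0788  0.134 ] [ 0.5934 -0.0811  0.134 ]
stop (array([ 0.4485, -0.1571,  0.0848]), [np.float64(0.0008371723226080533), np.float64(0.0008371723226079409)]) [ 0.4479 -0.1564  0.085 ] [ 0.4487 -0.1579  0.085 ]
TL [ 0.5224 -0.0038  0.012 ]
TR [ 0.521  -0.1829  0.012 ]
BL [ 0.4223 -0.0032  0.012 ]
BR [ 0.4207 -0.1821  0.012 ]
[array([ 0.5038, -0.1077]), array([ 0.4318, -0.1081])]
hose end [ 0.3655 -0.0499  0.05  ] coil [0.3636 0.0877 0.06  ] [0.3919 0.0076 0.06  ]
cyl [0.5191 0.1549 0.1   ]
```

Run:
```python
from h import *
np.set_printoptions(precision=3,suppress=True)
a=load('s0');b=load('t0')
def red(c):
    h=cv2.cvtColor(c['frame'],cv2.COLOR_BGR2HSV); return cv2.inRange(h,(0,150,70),(6,255,255))|cv2.inRange(h,(174,150,70),(180,255,255))
A=red(a)[:170];yy,xx=np.nonzero(A); m=(xx<175)&(xx>120);p=np.polyfit(yy[m],xx[m],1);print(p)
for v in [(20,73),(40,95),(60,125),(80,150),(100,172)]:
    best=None
    for z in np.arange(0.05,0.9,.005):
        P=onz(b,v,z);q=proj(a,P)[0]
        e=abs(np.polyval(p,q[1])-q[0])
        if best is None or e<best[0]:best=(e,P,q)
    print(v,*best)
print(onz(b,(250,97),-.8),onz(b,(250,97),0))
```

```text
[  0.15  132.164]
(20, 73) 0.17010138194893898 [0.629 0.317 0.365] [145.87   92.306]
(40, 95) 0.2390330285845721 [0.607 0.303 0.32 ] [148.878 109.591]
(60, 125) 0.0810549983112594 [0.562 0.278 0.285] [151.225 127.331]
(80, 150) 0.1768881144688521 [0.528 0.259 0.235] [154.322 148.57 ]
(100, 172) 0.1448994732194535 [0.498 0.242 0.17 ] [158.122 173.635]
[ 1.077 -0.036 -0.8  ] [ 0.737 -0.067  0.   ]
```

Emit:
{"api": "step_arm", "payload": {"targets": "0 0 -3.5 0; 0 0 -3.5 0; 0 2.8 -2.5 0; 0 2.8 -2.5 0; 0 2.8 -2.5 0; 0 2.8 -2.5 0; 0 2.8 -2.5 0; 0 2.8 0 0; 0 2.8 0 0; 0 2.8 0 0", "claw": 0}}

```text
time_s: 0.93
tcp_pos: [0.1614, 0.3654, 0.4174]
ee_rot: [[0.915, -0.404, -0.001], [-0.404, -0.915, 0.0], [-0.001, 0.0, -1.0]]
wrist_force: [0.4, -0.0, 0.3]
gripper_width: 0.325
gripper_force: 0.0
```

Emit:
{"api": "step_arm", "payload": {"targets": "3.2 0.88 0 0; 3.2 0.88 0 0; 3.2 0.88 0 0; 3.2 0.88 0 0; 3.2 0.88 0 0; 2.94 2.2 0 0; 2.94 2.2 0 0; 2.94 2.2 0 0; 2.94 2.2 0 0; 2.94 2.2 0 0; 2.1 2.35 0 0; 2.1 2.35 0 0"}}

```text
time_s: 1.93
tcp_pos: [0.4001, 0.0402, 0.4171]
ee_rot: [[0.915, -0.404, -0.001], [-0.404, -0.915, -0.0], [-0.001, 0.0, -1.0]]
wrist_force: [0.8, 0.7, 0.0]
gripper_width: 0.004
gripper_force: 0.0
```

Emit:
{"api": "step_arm", "payload": {"targets": "3.75 -0.2 0 0; 3.75 -0.2 0 0; 3.75 -0.2 0 0; 3.75 -0.2 0 0; 3.75 -0.2 0 0; 3.75 -0.2 0 0; 0 0 3.5 0; 0 0 3.5 0; 0 0 3.5 0; 0 0 3.5 0; 0 0 2.7 0; 0 0 0 0"}}

```text
time_s: 2.93
tcp_pos: [0.6066, -0.0379, 0.2429]
ee_rot: [[0.914, -0.405, -0.015], [-0.405, -0.914, -0.0], [-0.014, 0.006, -1.0]]
wrist_force: [-0.9, -0.5, -0.5]
gripper_width: 0.008
gripper_force: 0.0
```

Run:
```python
from h import *
c=cap('wrist','w1');s=sense();print(s['tcp_pos'],s['joints'])
t=cap('top','t1')
print(proj(c,[[.592,-.081,.134],[.471,-.024,.094],s['tcp_pos']]))
im=np.hstack([cv2.resize(c['frame'],(400,300)),cv2.resize(t['frame'][100:250,180:380],(400,300))]);cv2.imwrite('pics/v1.png',im)
```

```text
[ 0.60881538 -0.03818144  0.24708333] [ 1.15840408e+01  1.99479942e+01  8.51178527e-01 -2.82193367e-02
 -7.13779042e+01  5.45908645e+01]
[[307.28863985 178.32164653]
 [292.68336116 284.8274328 ]
 [252.86504141 244.3530684 ]]
```

View pics/v1.png

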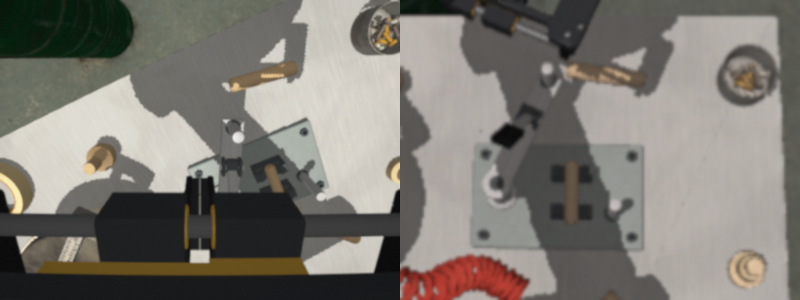

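Emit:
{"api": "step_arm", "payload": {"targets": "0 0 3.5 0; 0 0 3.5 0; 0 0 3.5 0; 0 0 2.5 0; 0 0 1.6 0; 0 0 0 0; 0 0.8 0 0; 0 0.8 0 0; 0 0.5 0 0; 0 0.2 0 0; 0 0 0 0"}}

```text
time_s: 3.95
tcp_pos: [0.6018, -0.0597, 0.1061]
ee_rot: [[0.914, -0.405, 0.003], [-0.405, -0.914, 0.0], [0.002, -0.001, -1.0]]
wrist_force: [0.0, -0.4, -0.2]
gripper_width: 0.005
gripper_force: 0.0
```

Emit:
{"api": "step_arm", "payload": {"targets": "0 0.3 0.3 0; 0.1 0.7 0 3; 0.1 0.7 0 3; 0.1 0.7 0 3; 0.1 0.7 0 3; 0.1 0.7 0 3; 0.1 0.7 0 3; 0.1 0.7 0 3; 0.1 0.7 0 3; 0 0 0 0"}}

```text
time_s: 4.78
tcp_pos: [0.5749, -0.1126, 0.1016]
ee_rot: [[0.67, -0.742, -0.0], [-0.742, -0.67, 0.0], [-0.0, -0.0, -1.0]]
wrist_force: [-0.5, -0.9, 0.2]
gripper_width: 0.002
gripper_force: 0.0
```

Run:
```python
from h import *
s=sense();print(s['tcp_pos'],s['wrist_force'])
t=cap('top','t2');c=cap('scene','s2')
im=np.hstack([cv2.resize(c['frame'][140:290,180:380],(400,300)),cv2.resize(t['frame'][100:250,180:380],(400,300))]);cv2.imwrite('pics/v2.png',im)
```

```text
[ 0.57492724 -0.11257619  0.10162903] [-0.52332814 -0.922226    0.1881157 ]
```

View pics/v2.png

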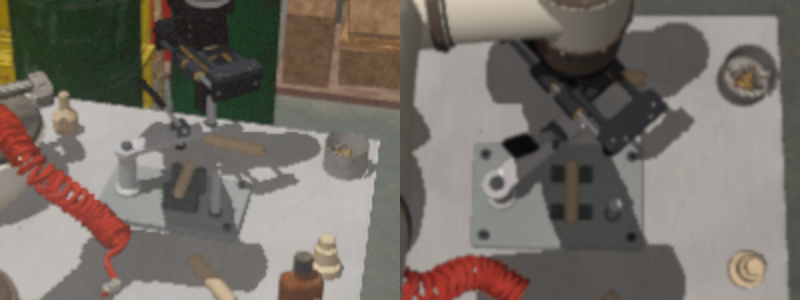

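Emit:
{"api": "step_arm", "payload": {"targets": "0.08 0.7 0 3; 0.08 0.7 0 3; 0.08 0.7 0 3; 0.08 0.7 0 3; 0.08 0.7 0 3; 0.08 0.7 0 3; 0.08 0.7 0 3; 0.08 0.7 0 3; 0.08 0.7 0 3; 0.08 0.7 0 3; 0.08 0.7 0 3; 0 0 0 0"}}

```text
time_s: 5.88
tcp_pos: [0.5116, -0.1544, 0.1018]
ee_rot: [[0.16, -0.987, 0.0], [-0.987, -0.16, 0.0], [-0.0, -0.001, -1.0]]
wrist_force: [0.2, 0.8, -0.3]
gripper_width: 0.003
gripper_force: 0.0
```

Emit:
{"api": "step_arm", "payload": {"targets": "0.1 0.7 0 3; 0.05 0.6 0 3; 0.05 0.4 0 3; 0 0.2 0 0; 0 0.1 0 0; 0 0 0 0"}}

```text
time_s: 6.38
tcp_pos: [0.4929, -0.1585, 0.1018]
ee_rot: [[0.006, -1.0, 0.001], [-1.0, -0.006, -0.0], [0.0, -0.001, -1.0]]
wrist_force: [1.0, -1.3, 1.2]
gripper_width: 0.003
gripper_force: 0.7
```

Emit:
{"api": "step_arm", "payload": {"targets": "0 0.2 0 0; 0 0.1 0 0; 0 0.1 0 0; 0 0 0 0; 0 0 0 0"}}

```text
time_s: 6.8
tcp_pos: [0.4899, -0.1585, 0.102]
ee_rot: [[0.004, -1.0, 0.004], [-1.0, -0.004, -0.0], [0.0, -0.004, -1.0]]
wrist_force: [3.3, -1.4, -0.8]
gripper_width: 0.005
gripper_force: 2.2
```

Emit:
{"api": "step_arm", "payload": {"targets": "0 0.1 0 0; 0 0.1 0 0; 0 0.1 0 0; 0 0 0 0; 0 0 0 0"}}

```text
time_s: 7.22
tcp_pos: [0.4897, -0.1585, 0.1023]
ee_rot: [[0.005, -1.0, 0.01], [-1.0, -0.005, -0.001], [0.001, -0.01, -1.0]]
wrist_force: [9.8, -2.3, -4.5]
gripper_width: 0.003
gripper_force: 4.4
```

Emit:
{"api": "step_arm", "payload": {"targets": "0 -1 0 0; 0 -2 0 0; 0 -2 0 0; 0 0 -3.5 0; 0 0 -3.5 0; 0 0 -3.5 0; 0 0 -3.5 0; 0 0 -1 0; 0 -3 0 0; 0 -3 0 0; 0 0 0 0"}}

```text
time_s: 8.13
tcp_pos: [0.5978, -0.1577, 0.2494]
ee_rot: [[0.004, -1.0, -0.003], [-1.0, -0.004, 0.0], [-0.0, 0.003, -1.0]]
wrist_force: [0.5, -0.5, -0.7]
gripper_width: 0.004
gripper_force: 0.0
```

Run:
```python
from h import *
s=sense();print(s['tcp_pos'],s['wrist_force'])
t=cap('top','t3');c=cap('scene','s3');w=cap('wrist','w3')
print(proj(t,[.471,-.024,.094]),proj(t,[.470,-.159,.134]),proj(c,[.470,-.159,.134]))
im=np.zeros((600,800,3),np.uint8)
im[:300]=np.hstack([cv2.resize(c['frame'][150:270,200:360],(400,300),interpolation=3),cv2.resize(t['frame'][130:250,200:360],(400,300),interpolation=3)])
im[300:,:400]=cv2.resize(w['frame'],(400,300));cv2.imwrite('pics/v3.png',im)
```

```text
[ 0.597775   -0.15772416  0.24944179] [ 0.52256209 -0.54086329 -0.71038305]
[[228.1170755  191.67259717]] [[289.09339861 189.15265123]] [[290.70473232 207.56381338]]
```

View pics/v3.png

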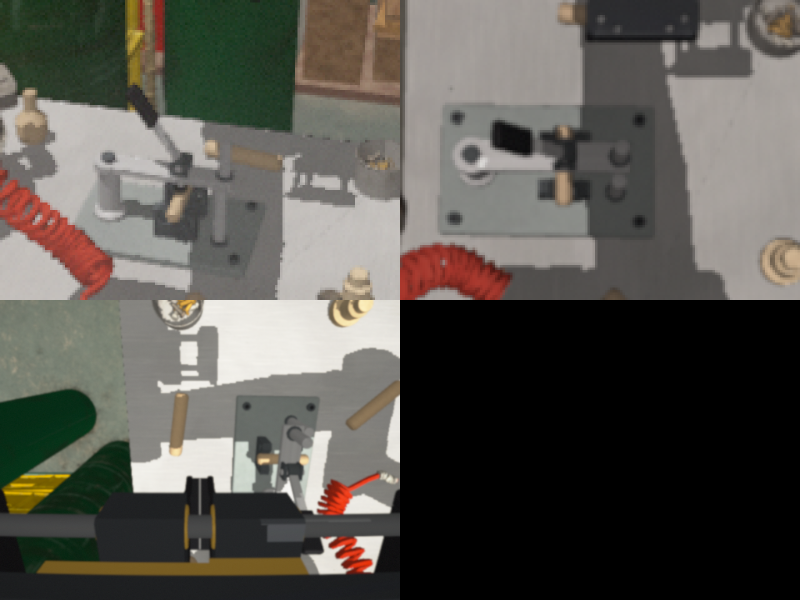

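Emit:
{"api": "step_arm", "payload": {"targets": "-1.6 3.2 0 0; -1.6 3.2 0 0; -1.6 3.2 0 0; -1.6 3.2 0 0; 0 0 0 0; 0 0 3 0; 0 0 2.5 0; 0 0 1.4 0; 0 0 0 0; 0 0 0 0"}}

```text
time_s: 9.12
tcp_pos: [0.4661, -0.0949, 0.1825]
ee_rot: [[0.003, -1.0, -0.002], [-1.0, -0.003, -0.001], [0.001, 0.002, -1.0]]
wrist_force: [-0.3, -0.8, 1.5]
gripper_width: 0.007
gripper_force: 0.0
```

Emit:
{"api": "step_arm", "payload": {"targets": "-0.6 -0.2 0.6 0; -0.6 -0.2 0.55 0; -0.6 0 0.4 0; -0.6 0 0.4 0; -0.6 0 0.4 0; -0.45 0 0.5 0; -0.45 0 0.5 0; -0.45 0 0.55 0; 0 0 0 0"}}

```text
time_s: 9.87
tcp_pos: [0.4701, -0.0503, 0.1423]
ee_rot: [[0.004, -1.0, -0.002], [-1.0, -0.004, 0.0], [-0.0, 0.002, -1.0]]
wrist_force: [0.1, 0.2, -0.3]
gripper_width: 0.006
gripper_force: 0.2
```

Emit:
{"api": "step_arm", "payload": {"targets": "-0.3 0 0.6 0; -0.3 0 0.6 0; -0.3 0 0.65 0; -0.15 0 0.6 0; -0.15 0 0.6 0; -0.1 0 0.6 0; 0 0 0 0; 0 0 0 0"}}

```text
time_s: 10.53
tcp_pos: [0.4702, -0.0381, 0.1063]
ee_rot: [[0.003, -1.0, -0.002], [-1.0, -0.003, -0.0], [0.0, 0.002, -1.0]]
wrist_force: [0.0, 1.1, -0.0]
gripper_width: 0.006
gripper_force: 0.0
```

Run:
```python
from h import *
c=cap('scene','s4');t=cap('top','t4');print(sense()['wrist_force'])
cv2.imwrite('pics/v4.png',np.hstack([cv2.resize(c['frame'][150:270,200:360],(400,300),interpolation=3),cv2.resize(t['frame'][130:250,200:360],(400,300),interpolation=3)]))
```

```text
[-0.05537894 -0.2025235  -0.24773903]
```

View pics/v4.png

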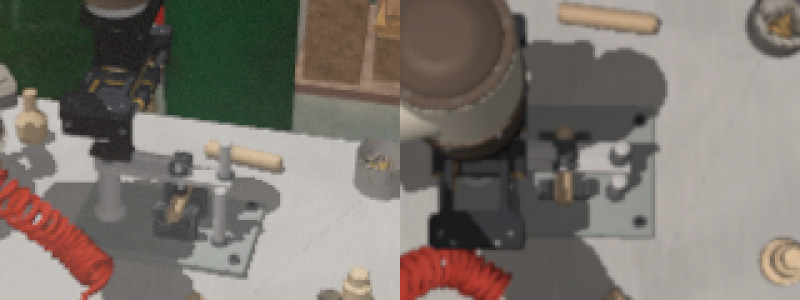

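Emit:
{"api": "step_arm", "payload": {"targets": "0 0 0.2 0; 0 0 0.2 0; 0 0 0.2 0; 0 0 0 0; 0 0 0 0"}}

```text
time_s: 11.05
tcp_pos: [0.4711, -0.038, 0.1039]
ee_rot: [[0.004, -1.0, 0.001], [-1.0, -0.004, -0.0], [0.0, -0.001, -1.0]]
wrist_force: [-7.8, 2.9, 19.6]
gripper_width: 0.003
gripper_force: 9.8
```

Emit:
{"api": "step_arm", "payload": {"targets": "0 0 0.1 0; 0 0 0 0; 0 0 0 0; 0 0 -0.7 0; 0 0 -2 0; 0 0 -3.5 0; 0 0 -3.5 0; 0 0 -3.5 0; 0 -3.5 0 0; 0 -3.5 0 0; 0 -3.5 0 0; 0 0 0 0"}}

```text
time_s: 12.05
tcp_pos: [0.5806, -0.0376, 0.2304]
ee_rot: [[0.003, -1.0, 0.001], [-1.0, -0.003, -0.001], [0.001, -0.001, -1.0]]
wrist_force: [0.9, -0.7, 0.2]
gripper_width: 0.006
gripper_force: 0.0
```

Run:
```python
from h import *
c=cap('scene','s5');t=cap('top','t5');s=sense();print(s['wrist_force'],s['tcp_pos'])
cv2.imwrite('pics/v5.png',np.hstack([cv2.resize(c['frame'][150:270,200:360],(400,300),interpolation=3),cv2.resize(t['frame'][130:250,200:360],(400,300),interpolation=3)]))
```

```text
[-1.01924122 -0.3384481  -0.39333896] [ 0.57596616 -0.0377778   0.23040885]
```

View pics/v5.png

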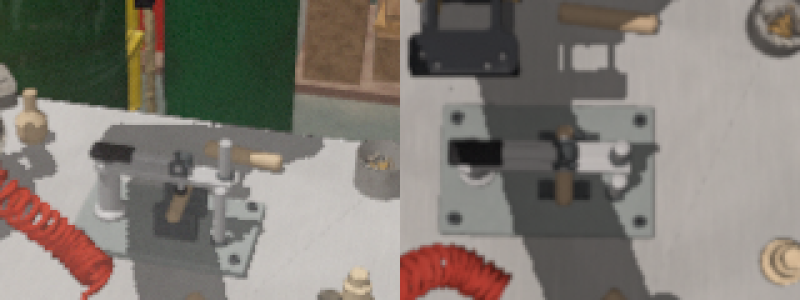

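The crop shows the lever level over the strap, with the grip at (112,152) in the scene half. The strap is at the stop pillar, with the pin at (620,150) in the top half. The core is in the V blocks and the robot is clear.

```bash
python3 -c "
from station import r
print(r.finish_job())"
```

```text
the job is handed in; nothing more can be done
None
```

The job is handed in: the strap was pushed to its stop over the core first, then the cam lever was pressed down to its stop; the last images show the core still in the V blocks, the nearby objects look undisturbed, and the arm is clear.

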